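Clamp the socket block, then poise a tube over its hole

ROBOT

A 6-joint arm with a two-finger parallel gripper is mounted at the origin on a cart in front of the work surface, level with it; the furniture and walls round the work are solid. World frame = base frame: x ahead of the robot, y to its left, z up, the work surface at z = 0. Lengths are in m, angles in rad, forces in N, time in s.
With the tool pointing down it reaches from about 0.375 to 0.9 m from the base axis. Payload 3.1 kg.
Tool frame: the origin (TCP) lies where the fingers leave the gripper's body, on its centre line; the fingertips stand 73 mm ahead of it and the grasp point (between the pads) lies 54 mm ahead of it; z points along the fingers, y is the line along which they close (so a half turn about z gives the same grasp; the last joint's range is limited). The gripper opens to 85 mm and grips with 20 to 120 N. Pads are 22 mm wide; open, the fingers measure 114 mm over their backs; the gripper's body (76 mm by 85 mm) begins 54 mm behind the grasp point. The pads swing forward as they close: fully open they stand 13 mm farther back than shut.
Start: joints at [1.046, 0.527, 1.433, -0, 1.181, -0.178], TCP at [0.212, 0.588, 0.304] pointing down, gripper open.
Joint ranges: [-3.08, 3.08], [-0.75, 2.2], [0.22, 2.44], [-1.43, 4.57], [0, 2.65], [-2.85, 2.85]. Speed limits (rad/s): [2.79, 2.79, 3.14, 3.14, 3.14, 3.14].

INTERFACE

Orientations are given as a unit quaternion [x, y, z, w].
In Python, from station import manip gives the robot as it stands.
- The arm moves only by the shell command python3 -m crank 'ROWS' [FORCE]. ROWS is JSON, a list of rows, each an object with "dp": the shift along the tool's x, y, z normalised to -1 to 1, where 1 is 50 cm, a list of three; "delta_rot": the turn, a rotation vector about the tool's x, y, z normalised to -1 to 1, where 1 is 2 pi rad, a list of three; "fingers": the opening, from -1 (shut) to 1 (fully open). A call has 1 to 12 rows; each row shifts and turns the commanded pose from where the row before left it, along the tool's axes as they then stand; what a row does not reach is not made up. A row lasts 1/12 s, in which the tool goes at most 41.7 mm and 7.16 degrees, less where a joint would pass 70% of its speed; a pose out of reach is approached as far as the arm can. A call with a number of a shift or a turn outside -1 to 1 is refused whole. A call with a gripper value outside its range is refused whole. The fingers move at their own pace and stop on an object; FORCE is the grip in N (left out, the last holds). Time passes only in rows, so rows that do not move let the fingers close. It gives the time, the measured TCP pose, the force, the opening and the grip force at its end, in the units of the state.
- manip.sense(): the state, without advancing time (a new reading comes with each control period).
- manip.snapshot(name): name is "side" or "top"; returns (picture, depth): 420x560x3 uint8, red, green, blue; 420x560 float32, m along the optical axis (not along the pixel's ray), 0 where there is no reading.
- manip.camera_model(name): a dict with "fx", "fy", "cx", "cy" (pixels), "origin" and "attitude" of the camera in the world. Camera axes: x right, y up, looking along -z (the intrinsics and any distortion apply to the point x, -y, -z); pixel columns grow to the right and rows downward; lengths in m; the calibration is good to about 2 mm. A picture is of the moment at which its call begins. camera_model takes no time and is no camera call.
- manip.sign_off(): hands the job in; it is judged then, once.
The state is a dict: "t": time; "q": joint angles; "qd": joint speeds; "tau": joint torques, N m; "tcp_pos": TCP position; "tool_rot": TCP orientation; "force": force on the tool from outside, world axes, zero at the start; "ft_torque": the same for the moment, N m; "finger_gap": opening from 0.0 (shut) to 1.0 (fully open); "gripper_force": force on a finger pad.
Only numpy, scipy, OpenCV 4.12 (cv2) and the standard library are available. Lean on these libraries where they do the work, as an engineer would, in place of code of your own. Each camera call takes 0.05 s, during which the arm holds its last target. There are 200 camera calls.

TASK

Turn the crank on the blue vise clockwise (seen from above) until its sliding jaw grips the aluminium socket block firmly against the fixed jaw, and leave it clamped. Then take the orange-capped tube from the middle of the white foam rack, carry it over the bottles and beaker without disturbing them, and finish holding it upright and still, centred over the round hole in the block, with its tip about one centimetre above the block and touching nothing; do not put it in or let it go, the program finishes while the gripper holds it there.

Things in the scene. Friction and masses are not known exactly. Their poses are not given: they have to be found in the camera images.
- vise: blue gear-head vise, fixed to the bench, 250 x 142 mm footprint (base plate 90 mm wide, 28 mm high). Origin on the bench under the middle between the open jaws; its x axis is the screw, away from the crank towards the fixed jaw. The base plate runs from x = -175 to +75 mm; a gear housing 56 x 64 mm and 78 mm high stands round x = -140 mm and carries the crank on top
- fixed_jaw: the fixed jaw of the vise, 84 mm wide, its top 69 mm above the bench; its origin and axes are those of the vise; its steel face is at x = +35 mm
- jaw: the sliding jaw of the vise, 84 mm wide, its top 70 mm above the bench; axes as the vise; with the crank at 0 its origin lies at the vise's origin and its face at x = -35 mm (70 mm between the faces). It slides to +x by 5 mm per radian of the crank and is sprung: once it meets the block, further turning compresses a spring (60 N per radian)
- crank (a joint): crank angle in rad: 0 = fully open, grows clockwise seen from above (closing). Starts at 0 to 1.5; both jaws touch the 50 mm block at about 4.0; turning 0.2 to 0.5 further against springy resistance (about 7 N more per rad at the handle) clamps it. Dry friction (about 2.5 N at the handle) holds it where it is left, up to about 4.35; it stays clamped. End stop 5.2
- crank_handle (a point): centre (half-way up) of the crank's red upright handle, a revolving sleeve 18 mm in diameter and 42 mm high (from about 95 to 137 mm above the bench), 45 mm from the crank's axis; a steel arm lies directly below it, top at 92 mm. The sleeve turns freely on its pin, so a gripper can hold it and go round without turning
- crank_axis (a point): point on the crank's vertical axis at the height of the handle's centre, fixed to the vise; axes as the vise. At crank = 0 the handle lies in direction +y of the vise
- block: loose aluminium socket block 50 (x, across the jaws) x 56 (y) x 55 mm high, standing on the vise's base plate (28 mm up) between the jaws; a blind round hole 35 mm in diameter and 45 mm deep opens in the middle of its top. Origin: centre of its underside. Clamping pushes it against the fixed jaw and squares it
- block_mouth (a point): centre of the hole's mouth in the top face of the block, 83 mm above the bench
- rack: white foam tube rack 196 x 196 x 34 mm, fixed, with 5 x 5 holes about 36 mm apart; origin: centre of its underside. Three spare tubes, fixed, stand in three of its corner holes, 101 mm from the middle one
- tube: the 50 ml tube with orange screw cap in the middle hole of the rack, 118 mm long, body 30 mm in diameter, 35 mm at the cap (the top 14 mm); origin at its lower tip, z up along it. It stands loosely in its hole, tip 8 mm above the bench, cap top 126 mm above the bench; about 35 g
- tube_centre (a point): centre of that tube, on its axis, half-way up (59 mm above its tip)
- tube_tip (a point): lower tip of that tube, on its axis
- bottle_big: glass bottle with blue cap, 70 mm in diameter, 126 mm high, standing between rack and vise; origin: centre of its underside; leave it alone
- bottle_small: bottle with blue cap, 56 mm in diameter, 99 mm high, between rack and vise; origin: centre of its underside; leave it alone
- beaker: glass beaker, 62 mm in diameter, 81 mm high, between rack and vise; origin: centre of its underside; leave it alone
Things that resemble listed ones, but are neither listed nor needed, are in the scene too. Leave any black look-alike of the block alone.

How it is judged:
On the way, in this order (a step that is already met when the one before it is completed fails the run):
1. the block is clamped between both jaws (contact force between each of jaw, fixed_jaw and block above 4 N and value of joint crank above 3.8 rad), for 0.2 s.
2. the tube is lifted out of the rack (height (world z) of tube_tip above 0.045 m and contact force between tube and the fingers above 0.5 N), for 0.1 s.
At the end, for the whole second after the job is handed in: The gripper holds the tube still (under 20 mm/s) and upright (within 0.12 rad), its tip 2 to 20 mm above the block's top and within 8 mm of the hole's centre line, touching neither block nor vise; the block is clamped between both jaws with more than 4 N at each and the robot does not touch it (horizontal distance between tube_tip and block_mouth below 0.008 m and z of tube_tip in the frame of block_mouth between 0.002 and 0.02 m and angle between tube's own z axis and vertical below 0.12 rad and linear speed of tube below 0.02 m/s and contact force between tube and the fingers above 0.5 N and contact force between tube and block below 0.1 N and contact force between tube and vise below 0.1 N and contact force between block and the arm below 0.1 N and contact force between block and the fingers below 0.1 N and contact force between each of jaw, fixed_jaw and block above 4 N); the arm keeps its last pose, push and grip.
It fails at once if a bottle or the beaker is moved by more than 15 mm or tipped (distance of any of bottle_big, bottle_small, beaker from where it was at the start of the episode above 0.015 m or angle between any of bottle_big, bottle_small, beaker's own z axis and vertical above 0.3 rad).
It fails at once if the tube enters the hole (tip below the block's top, over the block) (z of tube_tip in the frame of block_mouth below -0.003 m and horizontal distance between tube_tip and block_mouth below 0.02 m).
It fails at once if the tube strikes the block (contact force between tube and block above 1 N).
It also fails if it takes over 72 s, if anything falls off the work surface, if the arm or the gripper's body presses on something with over 40 N, if the wrist force passes 120 N, or if a joint passes its speed limit or range.

## Working session

There is one attempt and no reset: what is moved stays moved. The work goes in short steps, Python scripts to look and compute and a shell command to move; the robot and the scene stay as the last step left them, time stands still between calls to the robot, and variables do not carry over. Pictures are saved under pics/ and viewed, at most 10 in all, crops included, and the job is handed in when it is done.

```bash
ls; mkdir -p pics; cat > h.py <<'E'
import numpy as np, cv2
from scipy.spatial.transform import Rotation as R
from station import manip
def snap(n):
    im,d=manip.snapshot(n); c=manip.camera_model(n); return im,d,c
def att(c):
    a=np.array(c["attitude"],float); return a if a.shape==(3,3) else R.from_quat(a).as_matrix()
def cloud(d,c):
    v,u=np.mgrid[:d.shape[0],:d.shape[1]]
    P=np.stack([(u-c["cx"])/c["fx"]*d,-(v-c["cy"])/c["fy"]*d,-d],-1)
    return P@att(c).T+np.array(c["origin"])
def pix(p,c):
    q=(np.asarray(p)-np.array(c["origin"]))@att(c); return c["cx"]+c["fx"]*q[...,0]/-q[...,2], c["cy"]-c["fy"]*q[...,1]/-q[...,2]
E
python3 - <<'E'
from h import *
for n in("top","side"):
    im,d,c=snap(n); print(c); cv2.imwrite(f"pics/{n}0.png",im[...,::-1]); np.savez(f"{n}0.npz",im=im,d=d,P=cloud(d,c))
s=manip.sense(); print(s)
E
```

```text
pics
{'fx': 534.7512215283248, 'fy': 534.7512215283248, 'cx': 278.21003394378823, 'cy': 222.56767747640117, 'origin': array([0.46998797, 0.04428806, 1.6708489 ]), 'attitude': array([ 0.02869247, -0.03692302, -0.69836327,  0.71421437])}
{'fx': 421.68027175318826, 'fy': 421.68027175318826, 'cx': 278.781067620584, 'cy': 214.59361563755573, 'origin': array([ 0.19032677, -0.75536963,  0.45663953]), 'attitude': array([ 0.53694578, -0.1378696 , -0.20732741,  0.80603756])}
{'t': 0.1, 'q': array([ 1.04648068e+00,  5.28398294e-01,  1.43377038e+00, -2.37404622e-05,
        1.18138386e+00, -1.78482242e-01]), 'qd': array([-0.00116265, -0.000234  , -0.00185103, -0.00084989, -0.00037185,
       -0.00139507]), 'tau': array([-4.76941696e-04, -4.43302810e+01, -1.78586501e+01, -2.56417698e-04,
        3.84877523e-03,  1.42026133e-05]), 'tcp_pos': array([0.21157636, 0.58756998, 0.30301711]), 'tool_rot': array([ 1.72051751e-01,  9.85087425e-01, -9.23838469e-04, -3.27001162e-04]), 'force': array([-0.22641607, -0.44752954,  0.41043142]), 'ft_torque': array([0.04691089, 0.00597659, 0.00100779]), 'gripper_force': 0.0, 'finger_gap': 0.9995476560582781}
```

View pics/top0.png

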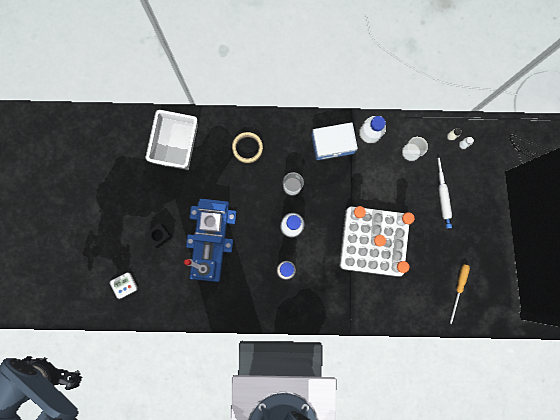

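View pics/side0.png

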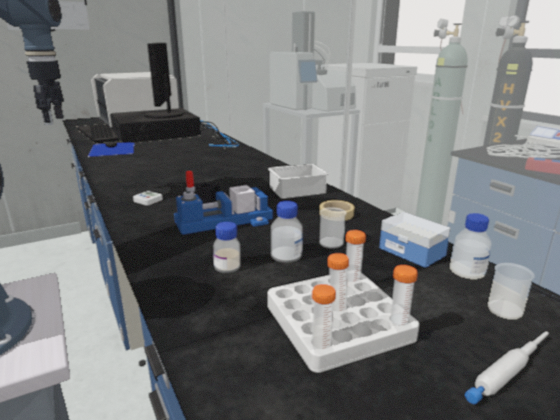

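The top view shows the vise at (208,240), with its crank end near the robot, the red handle at (187,262) and the light socket block at (210,222). The black look-alike is at (162,232) and will be left alone. The rack is at (377,241). The orange caps are at (380,240) in the middle and (360,212), (408,218) and (403,267) in the corners; the middle one is the one meant. The big bottle is at (292,225), the small bottle at (287,270) and the beaker at (293,184).

```bash
python3 - <<'E'
from h import *
z=np.load("top0.npz"); im,d,P=z["im"],z["d"],z["P"]; c=manip.camera_model("top")
hsv=cv2.cvtColor(im,cv2.COLOR_RGB2HSV); H,S,V=[hsv[...,i].astype(int) for i in range(3)]
v,u=np.mgrid[:420,:560]
def comps(m,name,mn=4):
    n,l,st,ce=cv2.connectedComponentsWithStats(m.astype(np.uint8))
    for i in range(1,n):
        if st[i,4]>=mn:
            k=l==i; zt=np.percentile(P[k][:,2],90); t=k&(P[...,2]>zt-.006)
            print(name,ce[i].round(1),st[i,4],"top z %.3f"%zt,P[t].mean(0).round(4))
roi=(v>100)&(v<335)
comps((H<16)&(S>170)&(V>110)&roi&(u>330)&(u<420),"orange")
comps(((H<6)|(H>174))&(S>150)&(V>80)&roi&(u<260),"red")
comps((H>105)&(H<125)&(S>150)&(V>60)&roi&(u<315)&(u>260),"bluecap",10)
comps((H>105)&(H<125)&(S>130)&(V>50)&roi&(u<250)&(u>170),"vise",30)
# vise blue points in world: min-area rect of base parts
m=(H>105)&(H<125)&(S>130)&(u<250)&(u>170)&roi&(P[...,2]>.01)
pts=P[m][:,:2].astype(np.float32); print("visebox",cv2.minAreaRect(pts*1000))
# block top
b=(S<60)&(V>120)&(u>195)&(u<225)&(v>205)&(v<240)&(abs(P[...,2]-.083)<.012)
print("block",cv2.minAreaRect((P[b][:,:2]*1000).astype(np.float32)),P[b].mean(0),b.sum())
a=P[...,2]; k=(u>185)&(u<240)&(v>195)&(v<285)
for uu,vv in[(292,184),(292,225),(287,270)]: print("obj",P[vv-12:vv+13:3,uu][:,:].round(3).tolist())
im2,d2=im[190:290,170:250],0
cv2.imwrite("pics/vise1.png",cv2.resize(np.hstack([im[190:290,170:250],im[190:290,340:420]])[...,::-1],None,fx=5,fy=5,interpolation=cv2.INTER_CUBIC))
E
```

```text
orange [357.6 212.8] 23 top z 0.129 [ 0.6465 -0.2036  0.1259]
orange [363.5 209.5] 6 top z 0.129 [ 0.657  -0.2195  0.1277]
orange [404.2 218.8] 20 top z 0.131 [ 0.6339 -0.34    0.1282]
orange [380.3 237.4] 19 top z 0.128 [ 0.5705 -0.2507  0.2168]
orange [378.6 244. ] 12 top z 0.127 [ 0.5592 -0.2654  0.1249]
orange [399. 266.] 20 top z 0.131 [ 0.4927 -0.3244  0.1291]
orange [407.2 263.5] 4 top z 0.127 [ 0.5039 -0.3479  0.1247]
red [186.9 261.8] 34 top z 0.140 [0.4937 0.2759 0.2063]
red [128.6 286.2] 5 top z 0.021 [0.4172 0.4798 0.0203]
bluecap [293.1 222.2] 149 top z 0.129 [ 0.6162 -0.0151  0.1264]
bluecap [286.3 269.1] 141 top z 0.102 [4.803e-01 3.000e-04 1.000e-01]
vise [210.2 239. ] 1841 top z 0.074 [0.5453 0.2358 0.0812]
visebox ((621.9827270507812, 225.73817443847656), (407.82659912109375, 240.38241577148438), 19.53211784362793)
block ((616.4111938476562, 231.5830535888672), (56.893836975097656, 70.84146881103516), 87.32750701904297) [0.61788963 0.23100117 0.08160047] 221
obj [[0.772, -0.011, 0.083], [0.77, -0.012, 0.043], [0.766, -0.014, 0.011], [0.757, -0.014, 0.008], [0.748, -0.014, 0.006], [0.739, -0.015, 0.001], [0.729, -0.015, 0.004], [0.714, -0.013, 0.042], [0.71, -0.015, 0.007]]
obj [[0.648, -0.013, 0.08], [0.634, -0.012, 0.126], [0.626, -0.012, 0.123], [0.617, -0.012, 0.125], [0.609, -0.013, 0.118], [0.599, -0.013, 0.124], [0.593, -0.014, 0.088], [0.585, -0.015, 0.075], [0.581, -0.018, 0.002]]
obj [[0.515, -0.003, -0.0], [0.505, -0.002, 0.063], [0.495, -0.001, 0.097], [0.486, -0.001, 0.099], [0.478, -0.001, 0.098], [0.469, -0.001, 0.1], [0.46, -0.002, 0.094], [0.45, -0.005, 0.001], [0.441, -0.005, 0.002]]
```

View pics/vise1.png

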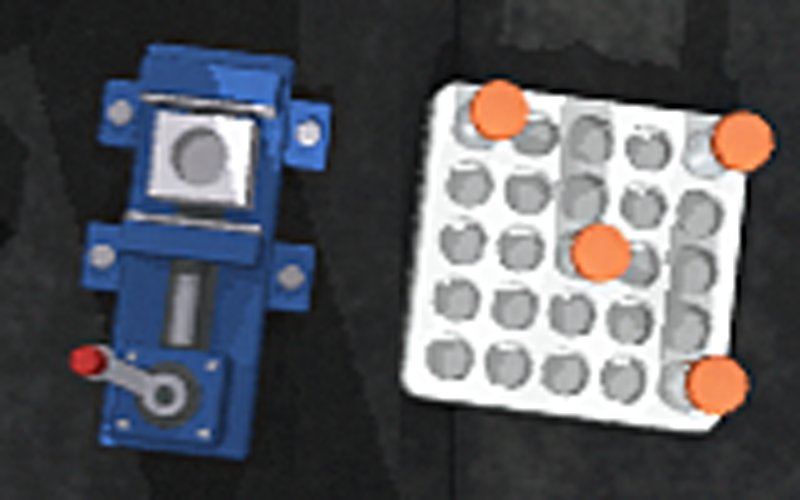

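The crop shows the hub at pixel (203.0,269.0), the handle top at (187.6,262), the hole at (210,221.4) and the jaw face lines. The middle orange cap is at (380,240.4). Next I intersect these rays with the known heights.

```bash
cat >> h.py <<'E'
def ray(u,v,z,c):
    r=att(c)@np.array([(u-c["cx"])/c["fx"],-(v-c["cy"])/c["fy"],-1]); o=np.array(c["origin"]); return o+r*(z-o[2])/r[2]
E
python3 - <<'E'
from h import *
c=manip.camera_model("top")
f=lambda x,y,z,o=170: ray(o+x/5-.4,190+y/5-.4,z,c)
pts=dict(hub=f(165,395,.1),handle=f(88,360,.137),hole=f(200,157,.083),fjL=f(140,97,.069),fjR=f(275,113,.069),jL=f(130,215,.07),jR=f(262,232,.07),cap=f(600,252,.126,340))
for k,p in pts.items(): print(k,p.round(4))
for n in(("fjL","fjR"),("jL","jR")):
    e=pts[n[0]]-pts[n[1]]; print(n,np.degrees(np.arctan2(-e[0],e[1])),np.hypot(*e[:2]))
e=pts["hole"]-pts["hub"]; print("hub->hole",np.hypot(*e[:2]),np.degrees(np.arctan2(e[1],e[0])))
e=pts["handle"]-pts["hub"]; print("crank",np.hypot(*e[:2]),np.degrees(np.arctan2(e[1],e[0])))
# side: red handle & tube cap
z=np.load("side0.npz"); im,P=z["im"],z["P"]; cs=manip.camera_model("side")
hsv=cv2.cvtColor(im,cv2.COLOR_RGB2HSV); H,S,V=[hsv[...,i].astype(int) for i in range(3)]
v,u=np.mgrid[:420,:560]
m=((H<6)|(H>174))&(S>150)&(V>60)&(abs(u-190)<15)&(abs(v-185)<25); print("side red",u[m].mean(),v[m].mean(),np.median(P[m],0),P[m][:,2].min(),P[m][:,2].max())
m=(H<16)&(S>150)&(V>80)&(abs(u-338)<15)&(abs(v-262)<12); print("side cap",u[m].mean(),v[m].mean(),np.median(P[m],0))
print("predict", pix(np.r_[pts["handle"][:2],.116],cs),pix(np.r_[pts["cap"][:2],.119],cs), pix(np.r_[pts["hole"][:2],.083],cs))
s=manip.sense(); print(R.from_quat(s["tool_rot"]).as_matrix().round(3))
E
```

```text
hub [0.4763 0.2455 0.1   ]
handle [0.4951 0.2854 0.137 ]
hole [0.618  0.2318 0.083 ]
fjL [0.6547 0.2707 0.069 ]
fjR [0.6469 0.1893 0.069 ]
jL [0.5834 0.274  0.07  ]
jR [0.5749 0.1947 0.07  ]
cap [ 0.5753 -0.5002  0.126 ]
('fjL', 'fjR') -5.4679925417351045 0.08182445767741386
('jL', 'jR') -6.0524229767865885 0.07973291377837773
hub->hole 0.14236000165761983 -5.521734271357085
crank 0.044052613407992484 64.74876407971631
side red 189.2920353982301 178.47787610619469 [0.49372674 0.28271298 0.11692658] -0.0007405910398693982 0.13699524703401916
side cap 337.09556313993176 260.6075085324232 [ 0.56487252 -0.27328587  0.1247854 ]
predict (np.float64(189.4328977312635), np.float64(178.99461131265383)) (np.float64(456.75013928770585), np.float64(342.3154332218007)) (np.float64(241.05271394835412), np.float64(189.29927098625132))
[[-0.941  0.339 -0.001]
 [ 0.339  0.941 -0.002]
 [ 0.    -0.002 -1.   ]]
```

```bash
python3 -m crank '[{"dp":[0,0,0],"delta_rot":[0,0,-0.0183],"fingers":-0.06},{"dp":[0,0,0],"delta_rot":[0,0,-0.0183],"fingers":-0.06},{"dp":[0,0,0],"delta_rot":[0,0,-0.0184],"fingers":-0.06},{"dp":[-0.047,-0.05,0],"delta_rot":[0,0,0],"fingers":-0.06},{"dp":[-0.047,-0.05,0],"delta_rot":[0,0,0],"fingers":-0.06},{"dp":[-0.047,-0.05,0],"delta_rot":[0,0,0],"fingers":-0.06},{"dp":[-0.047,-0.05,0],"delta_rot":[0,0,0],"fingers":-0.06},{"dp":[-0.047,-0.05,0],"delta_rot":[0,0,0],"fingers":-0.06},{"dp":[-0.047,-0.05,0],"delta_rot":[0,0,0],"fingers":-0.06},{"dp":[-0.047,-0.05,0],"delta_rot":[0,0,0],"fingers":-0.06},{"dp":[-0.047,-0.05,0],"delta_rot":[0,0,0],"fingers":-0.06}]' 40
python3 - <<'E'
from h import *
c=manip.camera_model("top"); print("cap",ray(379.6,240,.126,c))
s=manip.sense(); print(R.from_quat(s["tool_rot"]).as_matrix().round(3), s["q"].round(2))
E
```

```text
t: 1.02
tcp_pos: [0.4004, 0.3865, 0.3036]
tool_rot: [0.0, 1.0, -0.0, -0.0]
force: [-1.0, 0.3, -0.6]
finger_gap: 0.469
gripper_force: 0.0
cap [ 0.57002206 -0.26720447  0.126     ]
[[-1.     0.    -0.001]
 [ 0.     1.    -0.   ]
 [ 0.001 -0.    -1.   ]] [ 0.57  0.44  1.61  0.    1.1  -1.  ]
```

```bash
python3 -m crank '[{"dp":[-0.047,-0.051,0.034],"delta_rot":[0,0,0],"fingers":-0.06},{"dp":[-0.047,-0.051,0.034],"delta_rot":[0,0,0],"fingers":-0.06},{"dp":[-0.047,-0.051,0.034],"delta_rot":[0,0,0],"fingers":-0.06},{"dp":[-0.047,-0.051,0.034],"delta_rot":[0,0,0],"fingers":-0.06},{"dp":[0,0,0],"delta_rot":[0,0,0],"fingers":-0.06},{"dp":[0,0,0],"delta_rot":[0,0,0],"fingers":-0.06}]' 40
python3 - <<'E'
from h import *
im,d,c=snap("side"); cv2.imwrite("pics/s1.png",cv2.resize(im[100:240,120:300],None,fx=4,fy=4,interpolation=cv2.INTER_CUBIC)[...,::-1])
s=manip.sense(); p=s["tcp_pos"].copy(); print(p)
for dz in (0,.054,.073): print(dz,(np.array(pix(p-[0,0,dz],c))-[120,100])*4)
E
```

```text
t: 1.52
tcp_pos: [0.4944, 0.2841, 0.2344]
tool_rot: [0.002, 1.0, -0.0, -0.002]
force: [-0.4, -0.3, 0.1]
finger_gap: 0.473
gripper_force: 0.0
[0.49368657 0.28529101 0.23513841]
0 [260.06902645 135.50953476]
0.054 [267.31229128 219.36397557]
0.073 [269.79505779 248.10667695]
```

View pics/s1.png

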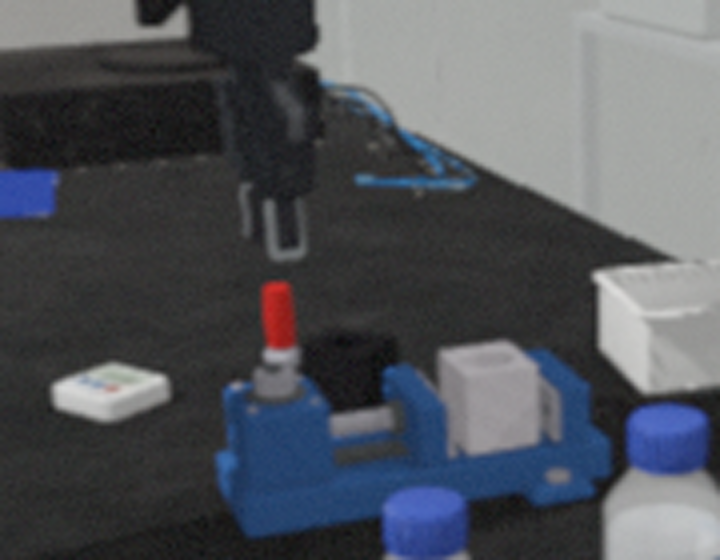

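The side crop shows the red handle at about (279,315), directly under the fingertips at about (268,245), so I descend and grip.

```bash
python3 -m crank '[{"dp":[0,0,0.03],"delta_rot":[0,0,0],"fingers":-0.06},{"dp":[0,0,0.03],"delta_rot":[0,0,0],"fingers":-0.06},{"dp":[0,0,0.03],"delta_rot":[0,0,0],"fingers":-0.06},{"dp":[0,0,0.03],"delta_rot":[0,0,0],"fingers":-0.06},{"dp":[0,0,0],"delta_rot":[0,0,0],"fingers":-1},{"dp":[0,0,0],"delta_rot":[0,0,0],"fingers":-1},{"dp":[0,0,0],"delta_rot":[0,0,0],"fingers":-1},{"dp":[0,0,0],"delta_rot":[0,0,0],"fingers":-1},{"dp":[0,0,0],"delta_rot":[0,0,0],"fingers":-1},{"dp":[0,0,0],"delta_rot":[0,0,0],"fingers":-1}]' 40
```

```text
t: 2.4
tcp_pos: [0.493, 0.2878, 0.1761]
tool_rot: [-0.0, 1.0, 0.001, 0.0]
force: [1.4, 6.4, -9.5]
finger_gap: 0.189
gripper_force: 40.1
```

```bash
cat >> h.py <<'E'
def arc(a0,step,n,r=.045,off=(0,0)):
    a=np.radians(a0+step*np.arange(n+1)); p=np.c_[np.cos(a),np.sin(a)]*r; D=np.diff(p,axis=0)
    for i,e in enumerate(D): print([round(float(-2*e[0]),4),round(float(2*e[1]),4),0])
E
python3 -c "
from h import *
arc(67,-7.5,11)"
```

```text
[-0.0105, -0.0053, 0]
[-0.0097, -0.0066, 0]
[-0.0088, -0.0078, 0]
[-0.0077, -0.0089, 0]
[-0.0065, -0.0098, 0]
[-0.0051, -0.0106, 0]
[-0.0037, -0.0112, 0]
[-0.0022, -0.0116, 0]
[-0.0007, -0.0118, 0]
[0.0009, -0.0117, 0]
[0.0024, -0.0115, 0]
```

```bash
python3 -m crank '[{"dp":[-0.0105,-0.0053,0],"delta_rot":[0,0,0],"fingers":-1},{"dp":[-0.0097,-0.0066,0],"delta_rot":[0,0,0],"fingers":-1},{"dp":[-0.0088,-0.0078,0],"delta_rot":[0,0,0],"fingers":-1},{"dp":[-0.0077,-0.0089,0],"delta_rot":[0,0,0],"fingers":-1},{"dp":[-0.0065,-0.0098,0],"delta_rot":[0,0,0],"fingers":-1}]'
python3 -m crank '[{"dp":[-0.0051,-0.0106,0],"delta_rot":[0,0,0],"fingers":-1},{"dp":[-0.0037,-0.0112,0],"delta_rot":[0,0,0],"fingers":-1},{"dp":[-0.0022,-0.0116,0],"delta_rot":[0,0,0],"fingers":-1},{"dp":[-0.0007,-0.0118,0],"delta_rot":[0,0,0],"fingers":-1},{"dp":[0.0009,-0.0117,0],"delta_rot":[0,0,0],"fingers":-1},{"dp":[0.0024,-0.0115,0],"delta_rot":[0,0,0],"fingers":-1}]'
python3 -c "
from h import *
arc(-15.5,-7.5,12)"
```

```text
t: 2.82
tcp_pos: [0.5138, 0.2686, 0.176]
tool_rot: [-0.0, 1.0, 0.001, -0.001]
force: [-2.3, 5.6, -6.6]
finger_gap: 0.186
gripper_force: 40.4
t: 3.32
tcp_pos: [0.5174, 0.2342, 0.176]
tool_rot: [0.0, 1.0, 0.001, -0.002]
force: [-2.4, 7.1, -6.7]
finger_gap: 0.187
gripper_force: 40.4
[0.0039, -0.0111, 0]
[0.0053, -0.0105, 0]
[0.0066, -0.0097, 0]
[0.0078, -0.0088, 0]
[0.0089, -0.0077, 0]
[0.0098, -0.0065, 0]
[0.0106, -0.0051, 0]
[0.0112, -0.0037, 0]
[0.0116, -0.0022, 0]
[0.0118, -0.0007, 0]
[0.0117, 0.0009, 0]
[0.0115, 0.0024, 0]
```

```bash
python3 -m crank '[{"dp":[0.0039,-0.0111,0],"delta_rot":[0,0,0],"fingers":-1},{"dp":[0.0053,-0.0105,0],"delta_rot":[0,0,0],"fingers":-1},{"dp":[0.0066,-0.0097,0],"delta_rot":[0,0,0],"fingers":-1},{"dp":[0.0078,-0.0088,0],"delta_rot":[0,0,0],"fingers":-1},{"dp":[0.0089,-0.0077,0],"delta_rot":[0,0,0],"fingers":-1},{"dp":[0.0098,-0.0065,0],"delta_rot":[0,0,0],"fingers":-1}]'
python3 -m crank '[{"dp":[0.0106,-0.0051,0],"delta_rot":[0,0,0],"fingers":-1},{"dp":[0.0112,-0.0037,0],"delta_rot":[0,0,0],"fingers":-1},{"dp":[0.0116,-0.0022,0],"delta_rot":[0,0,0],"fingers":-1},{"dp":[0.0118,-0.0007,0],"delta_rot":[0,0,0],"fingers":-1},{"dp":[0.0117,0.0009,0],"delta_rot":[0,0,0],"fingers":-1},{"dp":[0.0115,0.0024,0],"delta_rot":[0,0,0],"fingers":-1}]'
python3 - <<'E'
from h import *
s=manip.sense(); print(s["tcp_pos"],s["force"])
from scipy.optimize import least_squares
p=np.array([[.493,.2878],[.5138,.2686],[.5174,.2342],s["tcp_pos"][:2]])
f=least_squares(lambda x:np.hypot(*(p-x[:2]).T)-.045,[.476,.245]); print(f.x,f.fun)
e=s["tcp_pos"][:2]-f.x; print(np.degrees(np.arctan2(e[1],e[0])))
e=p[0]-f.x; print(np.degrees(np.arctan2(e[1],e[0])))
arc(-105.5,-7.5,8)
E
```

```text
t: 3.82
tcp_pos: [0.497, 0.2081, 0.176]
tool_rot: [0.001, 1.0, 0.002, -0.001]
force: [-0.5, 11.4, -11.4]
finger_gap: 0.186
gripper_force: 40.1
t: 4.32
tcp_pos: [0.4661, 0.2028, 0.1761]
tool_rot: [-0.0, 1.0, 0.001, 0.003]
force: [6.1, 2.6, -16.5]
finger_gap: 0.184
gripper_force: 39.5
[0.4660599  0.20282424 0.17607221] [  6.12643799   2.58547653 -16.51167006]
[0.47427006 0.24699781] [-1.04240582e-04  4.74285011e-05 -1.13801531e-05 -6.99320772e-05]
-100.52892579499063
65.34286108693479
[0.0111, 0.0039, 0]
[0.0105, 0.0053, 0]
[0.0097, 0.0066, 0]
[0.0088, 0.0078, 0]
[0.0077, 0.0089, 0]
[0.0065, 0.0098, 0]
[0.0051, 0.0106, 0]
[0.0037, 0.0112, 0]
```

```bash
python3 -m crank '[{"dp":[0.0111,0.0036,0],"delta_rot":[0,0,0],"fingers":-1},{"dp":[0.0105,0.005,0],"delta_rot":[0,0,0],"fingers":-1},{"dp":[0.0097,0.0063,0],"delta_rot":[0,0,0],"fingers":-1},{"dp":[0.0088,0.0075,0],"delta_rot":[0,0,0],"fingers":-1},{"dp":[0.0077,0.0089,0],"delta_rot":[0,0,0],"fingers":-1},{"dp":[0,0,0],"delta_rot":[0,0,0],"fingers":-1},{"dp":[0,0,0],"delta_rot":[0,0,0],"fingers":-1}]'
python3 - <<'E'
from h import *
s=manip.sense(); e=s["tcp_pos"][:2]-[.4743,.2470]; a=np.degrees(np.arctan2(e[1],e[0])); print(a,np.hypot(*e),s["force"],"crank",np.radians(84.3-a))
arc(a,-6,4)
E
```

```text
t: 4.9
tcp_pos: [0.4403, 0.2175, 0.176]
tool_rot: [-0.0, 1.0, 0.0, 0.0]
force: [1.6, 1.5, -9.7]
finger_gap: 0.187
gripper_force: 40.1
-139.01570356742488 0.04502185488774813 [ 1.6227005   1.45179549 -9.74676589] crank 3.8975942986592105
[0.0058, 0.0074, 0]
[0.005, 0.008, 0]
[0.0041, 0.0085, 0]
[0.0032, 0.0089, 0]
```

```bash
python3 -m crank '[{"dp":[0.0058,0.0074,0],"delta_rot":[0,0,0],"fingers":-1},{"dp":[0.005,0.008,0],"delta_rot":[0,0,0],"fingers":-1},{"dp":[0.0041,0.0085,0],"delta_rot":[0,0,0],"fingers":-1},{"dp":[0.0032,0.0089,0],"delta_rot":[0,0,0],"fingers":-1},{"dp":[0,0,0],"delta_rot":[0,0,0],"fingers":-1},{"dp":[0,0,0],"delta_rot":[0,0,0],"fingers":-1},{"dp":[0,0,0],"delta_rot":[0,0,0],"fingers":-1},{"dp":[0,0,0],"delta_rot":[0,0,0],"fingers":-1}]'
python3 - <<'E'
from h import *
s=manip.sense(); e=s["tcp_pos"][:2]-[.4743,.2470]; a=np.degrees(np.arctan2(e[1],e[0])); print(a,np.hypot(*e),s["force"],"crank",np.radians(84.3-a))
im,d,c=snap("top"); cv2.imwrite("pics/t2.png",cv2.resize(im[190:290,160:260],None,fx=6,fy=6,interpolation=cv2.INTER_CUBIC)[...,::-1])
E
```

```text
t: 5.57
tcp_pos: [0.4313, 0.2332, 0.176]
tool_rot: [0.0, 1.0, 0.0, 0.0]
force: [2.3, -1.1, -11.3]
finger_gap: 0.189
gripper_force: 40.3
-162.20902947018368 0.04518341724176883 [  2.30634469  -1.09051387 -11.31933269] crank 4.302394200150438
```

View pics/t2.png

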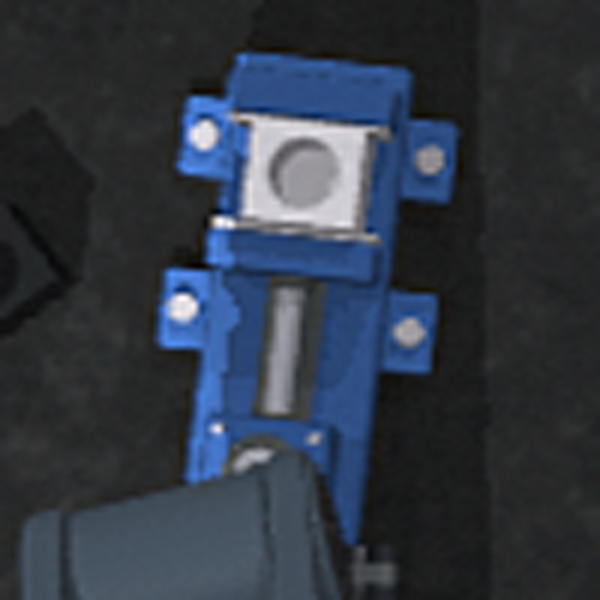

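The crop shows the block pressed between both steel faces, with the hole at (304,173) in the crop. The crank reads about 4.30, so I release and lift.

```bash
python3 -m crank '[{"dp":[0,0,0],"delta_rot":[0,0,0],"fingers":-0.06},{"dp":[0,0,0],"delta_rot":[0,0,0],"fingers":-0.06},{"dp":[0,0,0],"delta_rot":[0,0,0],"fingers":-0.06},{"dp":[0,0,0],"delta_rot":[0,0,0],"fingers":-0.06},{"dp":[0,0,-0.03],"delta_rot":[0,0,0],"fingers":-0.06},{"dp":[0,0,-0.06],"delta_rot":[0,0,0],"fingers":-0.06},{"dp":[0,0,-0.07],"delta_rot":[0,0,0],"fingers":-0.06},{"dp":[0,0,-0.07],"delta_rot":[0,0,0],"fingers":-0.06},{"dp":[-0.02,-0.075,0],"delta_rot":[0,0,0],"fingers":0.2},{"dp":[-0.02,-0.075,0],"delta_rot":[0,0,0],"fingers":0.2},{"dp":[-0.02,-0.075,0],"delta_rot":[0,0,0],"fingers":0.2},{"dp":[-0.02,-0.075,0],"delta_rot":[0,0,0],"fingers":0.2}]'
python3 - <<'E'
from h import *
c=manip.camera_model("top"); print("hole",ray(160+304/6-.42,190+173/6-.42,.083,c))
print(manip.sense()["q"].round(2),manip.sense()["tcp_pos"])
E
```

```text
t: 6.62
tcp_pos: [0.4712, 0.0822, 0.2919]
tool_rot: [-0.001, 1.0, 0.0, 0.001]
force: [0.8, 0.1, 0.7]
finger_gap: 0.601
gripper_force: 0.0
hole [0.62578033 0.23014964 0.083     ]
[-0.06  0.35  1.81  0.    0.99 -1.63] [0.47119644 0.08217623 0.29189534]
```

```bash
python3 -m crank '[{"dp":[-0.022,-0.0775,0],"delta_rot":[0,0,0],"fingers":0.5},{"dp":[-0.022,-0.0775,0],"delta_rot":[0,0,0],"fingers":0.5},{"dp":[-0.022,-0.0775,0],"delta_rot":[0,0,0],"fingers":0.5},{"dp":[-0.022,-0.0775,0],"delta_rot":[0,0,0],"fingers":0.5},{"dp":[-0.022,-0.0775,0],"delta_rot":[0,0,0],"fingers":0.5},{"dp":[-0.022,-0.0775,0],"delta_rot":[0,0,0],"fingers":0.5},{"dp":[-0.022,-0.0775,0],"delta_rot":[0,0,0],"fingers":0.5},{"dp":[-0.022,-0.0775,0],"delta_rot":[0,0,0],"fingers":0.5},{"dp":[-0.022,-0.0775,0],"delta_rot":[0,0,0],"fingers":0.5},{"dp":[0,0,0],"delta_rot":[0,0,0],"fingers":0.5},{"dp":[0,0,0],"delta_rot":[0,0,0],"fingers":0.5}]'
python3 - <<'E'
from h import *
im,d,c=snap("side"); cv2.imwrite("pics/s3.png",im[...,::-1]); P=cloud(d,c)
p=manip.sense()["tcp_pos"]; print(p)
for z in(.217,.119): print(pix([*p[:2],z],c))
hsv=cv2.cvtColor(im,cv2.COLOR_RGB2HSV); H,S,V=[hsv[...,i].astype(int) for i in range(3)]
v,u=np.mgrid[:420,:560]
m=(H<16)&(S>150)&(V>80)&(abs(u-338)<15)&(abs(v-262)<12); cu,cv=(u[m].min()+u[m].max())/2,(v[m].min()+v[m].max())/2
print("cap px",cu,cv,"pred",pix([.570,-.267,.119],c)); print(ray(cu,cv,.119,c))
E
```

```text
t: 7.53
tcp_pos: [0.5702, -0.2678, 0.2908]
tool_rot: [0.002, 1.0, -0.0, 0.0]
force: [-0.3, 0.3, 0.3]
finger_gap: 0.749
gripper_force: 0.0
[ 0.56963738 -0.26587767  0.29066799]
(np.float64(340.60621933189225), np.float64(205.19190434086747))
(np.float64(337.26798737689484), np.float64(260.6030911971466))
cap px 337.0 260.5 pred (np.float64(337.85289039548377), np.float64(260.8416750524166))
[ 0.56945844 -0.26537983  0.119     ]
```

View pics/s3.png

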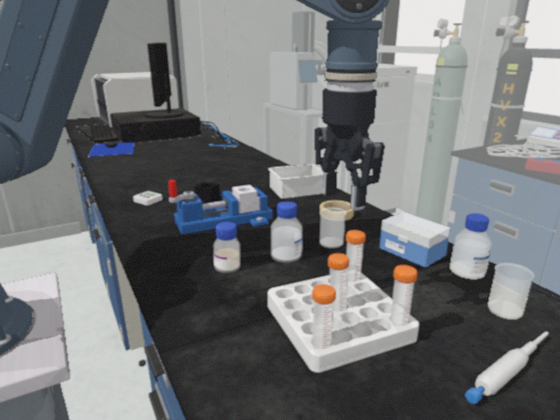

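The side view shows the gripper centred above the middle orange cap at (338,262), and the bottles have not moved. I descend and grip.

```bash
python3 -m crank '[{"dp":[0,0.001,0.05],"delta_rot":[0,0,0],"fingers":0.5},{"dp":[0,0,0.05],"delta_rot":[0,0,0],"fingers":0.5},{"dp":[0,0,0.05],"delta_rot":[0,0,0],"fingers":0.5},{"dp":[0,0,0.05],"delta_rot":[0,0,0],"fingers":0.5},{"dp":[0,0,0.05],"delta_rot":[0,0,0],"fingers":0.5},{"dp":[0,0,0.05],"delta_rot":[0,0,0],"fingers":0.5},{"dp":[0,0,0],"delta_rot":[0,0,0],"fingers":0.5}]'
python3 -m crank '[{"dp":[0,0,0],"delta_rot":[0,0,0],"fingers":-1},{"dp":[0,0,0],"delta_rot":[0,0,0],"fingers":-1},{"dp":[0,0,0],"delta_rot":[0,0,0],"fingers":-1},{"dp":[0,0,0],"delta_rot":[0,0,0],"fingers":-1},{"dp":[0,0,0],"delta_rot":[0,0,0],"fingers":-1},{"dp":[0,0,0],"delta_rot":[0,0,0],"fingers":-1},{"dp":[0,0,0],"delta_rot":[0,0,0],"fingers":-1},{"dp":[0,0,0],"delta_rot":[0,0,0],"fingers":-1}]' 35
```

```text
t: 8.17
tcp_pos: [0.5671, -0.2611, 0.1365]
tool_rot: [-0.001, 1.0, 0.003, -0.005]
force: [-1.2, 0.3, 0.4]
finger_gap: 0.748
gripper_force: 0.0
t: 8.83
tcp_pos: [0.5716, -0.2675, 0.1434]
tool_rot: [-0.0, 1.0, -0.003, 0.003]
force: [-0.7, -5.1, 0.1]
finger_gap: 0.354
gripper_force: 30.4
```

```bash
python3 -m crank '[{"dp":[0,0,-0.02],"delta_rot":[0,0,0],"fingers":-1},{"dp":[0,0,-0.03],"delta_rot":[0,0,0],"fingers":-1},{"dp":[0,0,-0.03],"delta_rot":[0,0,0],"fingers":-1},{"dp":[0,0,-0.03],"delta_rot":[0,0,0],"fingers":-1},{"dp":[0,0,-0.03],"delta_rot":[0,0,0],"fingers":-1},{"dp":[0,0,-0.03],"delta_rot":[0,0,0],"fingers":-1},{"dp":[0,0,-0.04],"delta_rot":[0,0,0],"fingers":-1},{"dp":[0,0,-0.04],"delta_rot":[0,0,0],"fingers":-1},{"dp":[0,0,-0.04],"delta_rot":[0,0,0],"fingers":-1},{"dp":[0,0,-0.04],"delta_rot":[0,0,0],"fingers":-1},{"dp":[0,0,-0.03],"delta_rot":[0,0,0],"fingers":-1},{"dp":[0,0,0],"delta_rot":[0,0,0],"fingers":-1}]'
python3 - <<'E'
from h import *
im,d,c=snap("side"); p=manip.sense()["tcp_pos"]; u,v=map(int,pix(p-[0,0,.09],c)); print(p,u,v,pix([*p[:2],p[2]-.132],c))
cv2.imwrite("pics/s4.png",cv2.resize(im[max(v-90,0):v+90,u-80:u+80],None,fx=3,fy=3)[...,::-1])
E
```

```text
t: 9.83
tcp_pos: [0.5716, -0.2655, 0.3266]
tool_rot: [0.0, 1.0, -0.003, 0.004]
force: [1.0, -0.6, 0.3]
finger_gap: 0.355
gripper_force: 29.8
[ 0.57082692 -0.26512631  0.32434484] 341 194 (np.float64(340.05636261965566), np.float64(219.4149595104906))
```

View pics/s4.png

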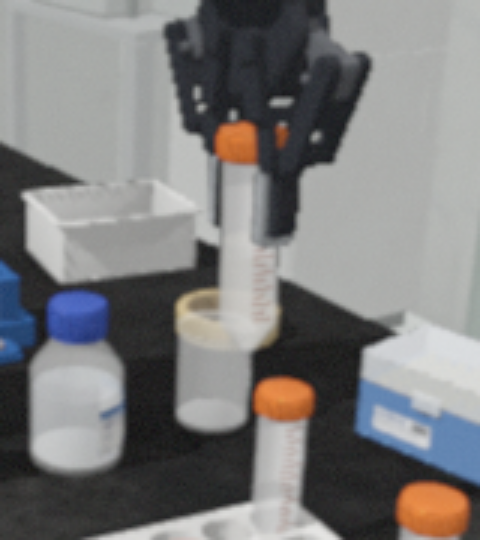

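The crop shows the tube hanging upright in the fingers, with its tip near (245,350) in the crop. I carry it over at this height, with the tip at about 0.19.

```bash
python3 -m crank '[{"dp":[-0.003,0.03,0],"delta_rot":[0,0,0],"fingers":-1},{"dp":[-0.006,0.06,0],"delta_rot":[0,0,0],"fingers":-1},{"dp":[-0.006,0.06,0],"delta_rot":[0,0,0],"fingers":-1},{"dp":[-0.006,0.06,0],"delta_rot":[0,0,0],"fingers":-1},{"dp":[-0.006,0.06,0],"delta_rot":[0,0,0],"fingers":-1},{"dp":[-0.006,0.06,0],"delta_rot":[0,0,0],"fingers":-1},{"dp":[-0.006,0.06,0],"delta_rot":[0,0,0],"fingers":-1},{"dp":[-0.006,0.06,0],"delta_rot":[0,0,0],"fingers":-1},{"dp":[-0.006,0.06,0],"delta_rot":[0,0,0],"fingers":-1}]'
python3 -m crank '[{"dp":[-0.007,0.06,0],"delta_rot":[0,0,0],"fingers":-1},{"dp":[-0.007,0.06,0],"delta_rot":[0,0,0],"fingers":-1},{"dp":[-0.007,0.06,0],"delta_rot":[0,0,0],"fingers":-1},{"dp":[-0.007,0.06,0],"delta_rot":[0,0,0],"fingers":-1},{"dp":[-0.007,0.06,0],"delta_rot":[0,0,0],"fingers":-1},{"dp":[-0.007,0.06,0],"delta_rot":[0,0,0],"fingers":-1},{"dp":[-0.006,0.06,0],"delta_rot":[0,0,0],"fingers":-1},{"dp":[-0.004,0.06,0],"delta_rot":[0,0,0],"fingers":-1},{"dp":[-0.004,0.03,0],"delta_rot":[0,0,0],"fingers":-1},{"dp":[0,0,0],"delta_rot":[0,0,0],"fingers":-1},{"dp":[0,0,0],"delta_rot":[0,0,0],"fingers":-1},{"dp":[0,0,0],"delta_rot":[0,0,0],"fingers":-1}]'
python3 -c "
from h import *
s=manip.sense();print(s['tcp_pos'],R.from_quat(s['tool_rot']).as_matrix().round(3).tolist())"
```

```text
t: 10.63
tcp_pos: [0.5942, -0.0072, 0.3193]
tool_rot: [-0.0, 1.0, 0.001, -0.002]
force: [0.0, -0.6, -0.6]
finger_gap: 0.358
gripper_force: 29.9
t: 11.63
tcp_pos: [0.6232, 0.244, 0.3201]
tool_rot: [0.0, 1.0, -0.001, -0.001]
force: [0.1, 0.2, 0.8]
finger_gap: 0.356
gripper_force: 29.9
[0.62315921 0.24401818 0.3201057 ] [[-1.0, 0.001, -0.002], [0.001, 1.0, -0.001], [0.002, -0.001, -1.0]]
```

```bash
python3 -m crank '[{"dp":[-0.003,-0.013,0],"delta_rot":[0,0,0],"fingers":-1},{"dp":[0,-0.013,0.02],"delta_rot":[0,0,0],"fingers":-1},{"dp":[0,0,0.03],"delta_rot":[0,0,0],"fingers":-1},{"dp":[0,0,0.03],"delta_rot":[0,0,0],"fingers":-1},{"dp":[0,0,0.03],"delta_rot":[0,0,0],"fingers":-1},{"dp":[0,0,0.02],"delta_rot":[0,0,0],"fingers":-1},{"dp":[0,0,0],"delta_rot":[0,0,0],"fingers":-1},{"dp":[0,0,0],"delta_rot":[0,0,0],"fingers":-1},{"dp":[0,0,0],"delta_rot":[0,0,0],"fingers":-1}]'
python3 - <<'E'
from h import *
im,d,c=snap("side"); p=manip.sense()["tcp_pos"]; print(p)
for _ in range(0):pass
u0,v0=190,90
for n,q in dict(tip=[*p[:2],p[2]-.134],hole=[.625,.231,.083]).items(): print(n,(np.array(pix(q,c))-[u0,v0])*6)
cv2.imwrite("pics/s5.png",cv2.resize(im[v0:v0+95,u0:u0+100],None,fx=6,fy=6,interpolation=cv2.INTER_CUBIC)[...,::-1]); np.savez("s5.npz",im=im,d=d)
E
```

```text
t: 12.38
tcp_pos: [0.6258, 0.2314, 0.2566]
tool_rot: [0.001, 1.0, 0.0, 0.001]
force: [0.5, -0.1, 0.5]
finger_gap: 0.357
gripper_force: 29.9
[0.62591976 0.23167242 0.2569756 ]
tip [319.68342936 507.6407584 ]
hole [321.35766042 593.82861016]
```

View pics/s5.png

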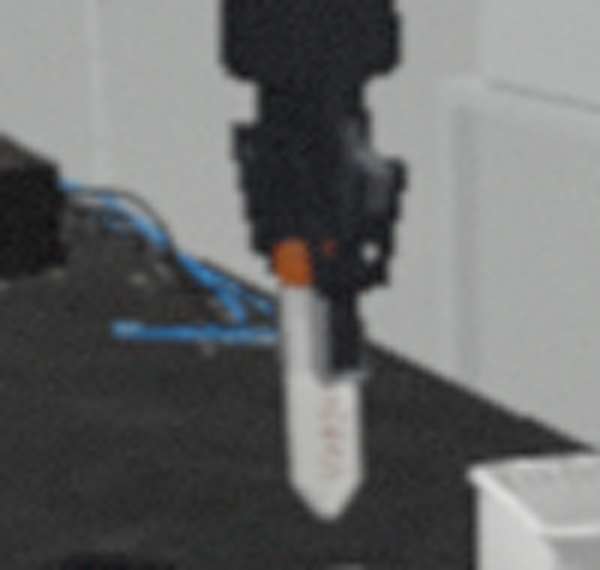

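The crop shows the tube tip at about (327,518), roughly 3 mm right of and 4 mm below the prediction. I lower it and compare the tip with the block in one crop.

```bash
python3 -m crank '[{"dp":[0,0,0.012],"delta_rot":[0,0,0],"fingers":-1},{"dp":[0,0,0.016],"delta_rot":[0,0,0],"fingers":-1},{"dp":[0,0,0.012],"delta_rot":[0,0,0],"fingers":-1},{"dp":[0,0,0],"delta_rot":[0,0,0],"fingers":-1},{"dp":[0,0,0],"delta_rot":[0,0,0],"fingers":-1},{"dp":[0,0,0],"delta_rot":[0,0,0],"fingers":-1},{"dp":[0,0,0],"delta_rot":[0,0,0],"fingers":-1}]'
python3 - <<'E'
from h import *
im,d,c=snap("side"); p=manip.sense()["tcp_pos"]; print(p)
u0,v0=195,140
print("cam right",att(c)[:,0],"view",-att(c)[:,2])
S=8; f=lambda q:((np.array(pix(q,c))-[u0,v0]+.44)*S).round(0)
y=np.radians(-5.7); ex=np.array([np.cos(y),np.sin(y),0]); ey=np.array([-np.sin(y),np.cos(y),0]); C=np.array([.6245,.231,.083])
print("tip.134",f([*p[:2],p[2]-.134]),"1cm lower",f([*p[:2],p[2]-.144]),"axis@-.09",f([*p[:2],p[2]-.09]))
for a,b in((-1,-1),(1,-1),(1,1),(-1,1)): print("corner",a,b,f(C+a*.025*ex+b*.028*ey))
print("hole",f(C))
cv2.imwrite("pics/s6.png",cv2.resize(im[v0:v0+75,u0:u0+100],None,fx=S,fy=S,interpolation=cv2.INTER_CUBIC)[...,::-1])
E
```

```text
t: 13.02
tcp_pos: [0.6254, 0.2321, 0.2361]
tool_rot: [0.0, 1.0, 0.0, 0.0]
force: [-0.2, -1.0, -0.6]
finger_gap: 0.357
gripper_force: 29.9
[0.62543528 0.23203844 0.23621012]
cam right [ 8.76014632e-01 -4.82284368e-01 -3.91002027e-04] view [ 0.44490332  0.80842863 -0.3853624 ]
tip.134 [390. 340.] 1cm lower [391. 368.] axis@-.09 [386. 213.]
corner -1 -1 [345. 431.]
corner 1 -1 [489. 411.]
corner 1 1 [433. 362.]
corner -1 1 [294. 380.]
hole [391. 396.]
```

View pics/s6.png

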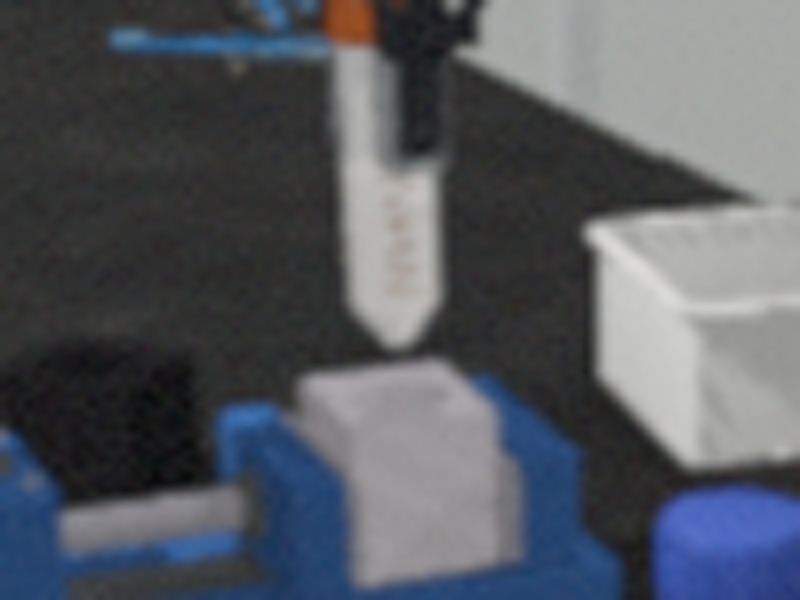

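The crop shows the tip at (398,350) centred over the block's top face, whose corners are at (300,378), (438,360), (497,403) and (352,428). The tip is about 15 mm above it, so I lower 5 mm and check depth numerically.

```bash
python3 -m crank '[{"dp":[0,0,0.005],"delta_rot":[0,0,0],"fingers":-1},{"dp":[0,-0.001,0.005],"delta_rot":[0,0,0],"fingers":-1},{"dp":[0,0,0],"delta_rot":[0,0,0],"fingers":-1},{"dp":[0,0,0],"delta_rot":[0,0,0],"fingers":-1},{"dp":[0,0,0],"delta_rot":[0,0,0],"fingers":-1},{"dp":[0,0,0],"delta_rot":[0,0,0],"fingers":-1},{"dp":[0,0,0],"delta_rot":[0,0,0],"fingers":-1},{"dp":[0,0,0],"delta_rot":[0,0,0],"fingers":-1},{"dp":[0,0,0],"delta_rot":[0,0,0],"fingers":-1},{"dp":[0,0,0],"delta_rot":[0,0,0],"fingers":-1}]'
python3 - <<'E'
from h import *
Ds=[snap("side") for _ in range(4)]; im,_,c=Ds[0]; d=np.median([x[1] for x in Ds],0); P=cloud(d,c)
r=att(c)[:,0]; vh=np.array([.482,.876,0])
T=P[162:178,240:249].reshape(-1,3); T=T[(abs(T[:,1]-.23)<.04)&(abs(T[:,0]-.625)<.04)]
print("tube surface near side",np.median(T,0),"axis est",np.median(T,0)+.013*vh,len(T))
m=(abs(P[...,0]-.62)<.06)&(abs(P[...,1]-.23)<.05)
B=P[196:209,240:256].reshape(-1,3); B=B[abs(B[:,1]-.2)<.03]; print("block -y face",np.median(B,0))
row=P[155:200,244]; print(row.round(3)[14:40].tolist()); print(manip.sense()["tcp_pos"])
cv2.imwrite("pics/s7.png",cv2.resize(im[140:215,195:295],None,fx=8,fy=8,interpolation=cv2.INTER_CUBIC)[...,::-1])
E
```

```text
t: 13.9
tcp_pos: [0.6252, 0.2315, 0.231]
tool_rot: [0.0, 1.0, -0.0, 0.0]
force: [-0.1, -0.3, 0.2]
finger_gap: 0.359
gripper_force: 29.9
tube surface near side [0.62140575 0.21673503 0.14081571] axis est [0.62767175 0.22812303 0.14081571] 144
block -y face [0.62298485 0.20363919 0.05465517]
[[0.622, 0.216, 0.143], [0.622, 0.217, 0.14], [0.622, 0.216, 0.138], [0.622, 0.216, 0.135], [0.621, 0.215, 0.133], [0.621, 0.216, 0.129], [0.621, 0.217, 0.127], [0.621, 0.216, 0.124], [0.62, 0.215, 0.122], [0.62, 0.215, 0.119], [0.62, 0.213, 0.117], [0.62, 0.214, 0.114], [0.621, 0.217, 0.11], [0.622, 0.219, 0.107], [0.623, 0.221, 0.103], [0.623, 0.223, 0.1], [0.74, 0.487, -0.0], [0.637, 0.254, 0.083], [0.634, 0.247, 0.082], [0.634, 0.248, 0.079], [0.634, 0.248, 0.076], [0.634, 0.248, 0.073], [0.634, 0.248, 0.071], [0.615, 0.206, 0.084], [0.615, 0.205, 0.081], [0.614, 0.205, 0.079]]
[0.62522795 0.23146611 0.23091788]
```

View pics/s7.png

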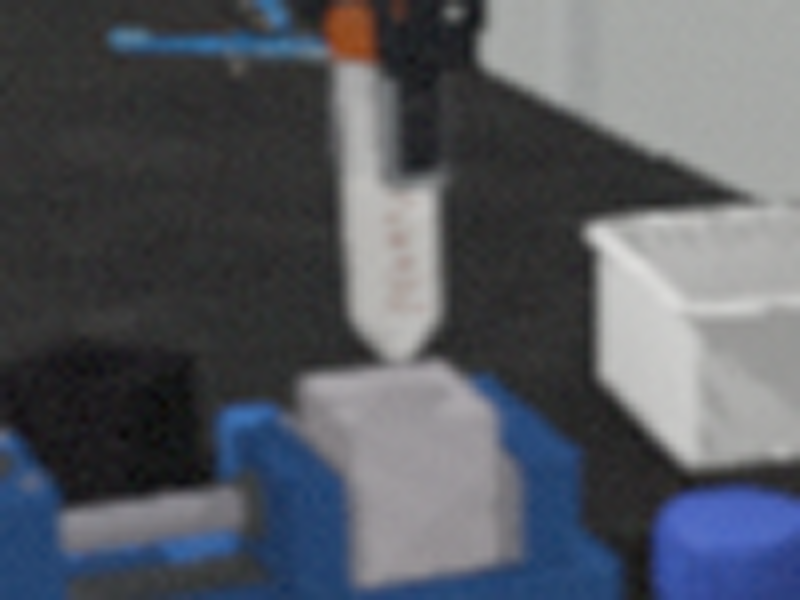

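The tip at (400,363) is about 11 mm above the hole centre at (397,393), centred within about 3 mm. It is still and the block is clamped, so I hand in.

```bash
python3 -c "
from h import *
print(manip.sign_off())"
```

```text
the job is handed in; nothing more can be done
None
```

I clamped the block with the crank at about 4.30 rad and handed the job in with the gripper holding the orange-capped tube upright, its tip about 11 mm above the hole and within about 3 mm of its centre by my camera measurements; the judge's verdict was not shown.

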